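Fit the video light and hold the desk pole up

ROBOT

A 6-joint arm with a two-finger parallel gripper is mounted at the origin on the work surface. World frame = base frame: x ahead of the robot, y to its left, z up, the work surface at z = 0. Lengths are in m, angles in rad, forces in N, time in s.
With the tool pointing down it reaches from about 0.35 to 0.975 m from the base axis. Payload 7.1 kg.
Tool frame: the origin (TCP) lies on the mounting face of the last link; the fingertips stand 182 mm ahead of it and the grasp point (between the pads) lies 163 mm ahead of it; z points along the fingers, y is the line along which they close (so a half turn about z gives the same grasp; the last joint's range is limited). The gripper opens to 88 mm and grips with 3 to 60 N. Pads are 20 mm wide; open, the fingers measure 115 mm over their backs; the gripper's body (75 mm by 178 mm) begins 61 mm behind the grasp point.
Start: joints at [1.222, 0.423, 1.63, -0, 1.089, -0.019], TCP at [0.202, 0.591, 0.405] pointing down, gripper open.
Joint ranges: [-3, 3], [-0.9, 2.11], [0.09, 2.58], [-1.31, 4.45], [0.11, 2.69], [-2.54, 2.54]. Speed limits (rad/s): [2.39, 2.39, 3.01, 3.14, 3.14, 3.14].

INTERFACE

Orientations are given as a unit quaternion [x, y, z, w].
In Python, from rig import ctrl gives the robot as it stands. The module is installed in compiled form; this text tells all that it offers.
- The arm moves only by the shell command python3 -m pendant 'ROWS' [OPENING] [FORCE]. ROWS is a JSON list of rows, 1 to 10 of them, each an object with the fields trans (a list: dx, dy, dz in a scale on which 1.0 is 100 cm), rot (a list: a rotation vector rx, ry, rz in shares of 4 rad (1.0 is 4 rad)); a field left out counts as zero; each row is the pose to reach, as a shift and turn from the pose commanded when the command began, along the tool's axes at that moment; what a row does not reach only later rows make up. A row lasts 1/8 s, in which the tool goes at most 0.0625 m and 0.188 rad, less where a joint would pass 70% of its speed; a pose out of reach is approached as far as the arm can. OPENING is the opening from 0.0 (shut) to 1.0 (fully open), set as the command begins (- or left out keeps the last). The fingers move at their own pace and stop on an object; FORCE is the grip in N (left out, the last holds). Time passes only in rows, so rows that do not move let the fingers close. It prints the time, the measured TCP pose, the force, the opening and the grip force at its end. No shift or turn number may pass 1 either way. Input that does not fit is refused with a message, and nothing moves.
- ctrl.state(): the state, without advancing time (a new reading comes with each control period).
- ctrl.grab_frame(name): name is "side" or "top"; returns the picture (384x512x3 uint8, blue, green, red); there is no depth.
- ctrl.calibration(name): a dict with "K" (3x3 intrinsics, pixels), "k1" (the pictures are not rectified: a ray, as slopes to the right and down, at radius r is drawn at 1 + k1 r^2 times it, then the intrinsics apply), "cam_to_world" (4x4, takes a point from camera to world coordinates). Camera axes: x right, y down, z forward; pixel columns grow to the right and rows downward; lengths in m; the calibration is good to about 2 mm. A picture is of the moment at which its call begins. calibration takes no time and is no camera call.
- ctrl.hand_in(): hands the job in; it is judged then, once.
The state is a dict: "time": time; "joint_pos": joint angles; "joint_vel": joint speeds; "effort": joint torques, N m; "position": TCP position; "tool_rot": TCP orientation; "force": force on the tool from outside, world axes, zero at the start; "torque": the same for the moment, N m; "width": opening from 0.0 (shut) to 1.0 (fully open); "finger_force": force on a finger pad.
Only numpy, scipy, OpenCV 4.12 (cv2) and the standard library are available. Lean on these libraries where they do the work, as an engineer would, in place of code of your own. Each camera call takes 0.05 s, during which the arm holds its last target. There are 200 camera calls.

TASK

Get the desk ready for a video call: slide the small video light onto the flat tongue of the desk pole until it clicks fully home, and let go of it. Then squeeze the release button in the pole's handle and pull the pole up, past its first stop, to its second stop at the very top. Finish while still holding the handle up there with the button squeezed in, the light still on its tongue, and leave the mug, mouse and vase where they stand.

Things in the scene. Friction and masses are not known exactly. Their poses are not given: they have to be found in the camera images.
- light: Small black video light, a box 56 (x) x 38 (y) x 44 (z) mm, about 150 g, pale lamp panel on its +x end. Starts upright on the desk. Origin: centre of its underside, z up. Grip it across y from above. Its lower part is a sleeve: a pocket open at the -x end, closed at the +x end, into which the pole's tongue goes.
- pocket_mouth (a point): Centre of the pocket's opening in the light: light frame (-28, 0, 8) mm, axes as the light's. The pocket is 27 mm wide (y), 8 mm high (from 4 to 12 mm above the light's underside) and runs 50 mm deep along +x: play round the tongue is 1.5 mm each way in width and in height.
- pole: Desk pole, fixed to the desk: base plate 150 (x) x 120 (y) x 12 mm, upright tube 30 mm thick (38 at its collar), 110 mm high, and on top the sliding mast with handle and tongue. Origin on the desk under the tube's axis, z up; the tongue points along +x.
- handle (a point): Point to grip, on the mast axis, 20 mm below the handle's top, 165 mm up with the mast down; axes as the pole's. Handle: upright black block 30 (x) x 32 (y) mm, 60 mm high. The grey release button, 22 mm wide, 32 high, centred at this height, stands 7 mm out of its +y side: gripping here from above across y (39 mm, 33 with the button in) squeezes it in.
- rail_tip (a point): Tip of the tongue, a level flat bar 24 mm wide, 5 thick, round-ended, pointing along +x of this point away from the handle; 110 mm from the mast axis, mid-thickness 127.5 mm up with the mast down. The light goes on open end first, moving along -x; a sprung ball in the tongue resists (up to about 12 N), then clicks. Home: tip against the pocket's closed end, pocket_mouth 50 mm behind the tip.
- mast (a joint): Height of the mast, m: 0 down, 0.06 first stop, 0.12 second stop (hard end at the top). It moves straight up. With the button out a latch keeps it from rising at 0 and catches it at 0.06; at the second stop nothing catches it, and let go it sinks by its own weight (about 5 N with the light).
- release (a joint): Travel of the release button, m: 0 out, 0.006 fully in (towards the handle's -y side). Sprung: about 3 N to start, 8 N fully in; the latch is free above 0.004.
- mug: White mug with a handle, 80 mm wide, 92 mm high, a bystander; origin at the centre of its foot.
- mouse: Black computer mouse, 108 x 60 x 30 mm, a bystander; origin at the centre of its underside.
- vase: Round-bellied green glass vase with pale mosaic dots, 104 mm wide, 110 mm high, a bystander; origin at the centre of its foot.

How it is judged:
By the outcome, as a careful person would: the job done as asked, in the order asked, and still so for the second after the job is handed in, while the arm keeps its last pose, push and grip.
It also fails if it takes over 51 s, if anything falls off the work surface, if the arm or the gripper's body presses on something with over 40 N, if the wrist force passes 120 N, or if a joint passes its speed limit or range.

## Working session

There is one attempt and no reset: what is moved stays moved. The work goes in short steps, Python scripts to look and compute and a shell command to move; the robot and the scene stay as the last step left them, time stands still between calls to the robot, and variables do not carry over. Pictures are saved under pics/ and viewed, at most 10 in all, crops included, and the job is handed in when it is done.

```bash
mkdir -p pics
python3 - <<'E'
from rig import ctrl
import cv2,numpy as np
for n in("side","top"):
    cv2.imwrite(f"pics/{n}0.png",ctrl.grab_frame(n)); c=ctrl.calibration(n); print(n,np.round(c["K"],1).tolist(),c["k1"],np.round(c["cam_to_world"],3).tolist())
s=ctrl.state();print(s["position"],s["tool_rot"],s["width"])
E
```

```text
side [[456.7, 0.0, 263.5], [0.0, 456.7, 200.2], [0.0, 0.0, 1.0]] -0.1870472973803497 [[0.956, -0.194, 0.218, 0.341], [-0.292, -0.65, 0.701, -0.884], [0.006, -0.735, -0.678, 1.028], [0.0, 0.0, 0.0, 1.0]]
top [[427.2, 0.0, 256.6], [0.0, 427.2, 198.4], [0.0, 0.0, 1.0]] -0.0011529417412892273 [[0.008, -0.994, 0.111, 0.493], [-1.0, -0.011, -0.025, 0.051], [0.026, -0.111, -0.993, 1.291], [0.0, 0.0, 0.0, 1.0]]
[0.20230788 0.59108825 0.40397011] [ 1.64160586e-01  9.86433379e-01 -6.89872233e-04 -1.24972050e-04] 1.0006829445506067
```

View pics/side0.png

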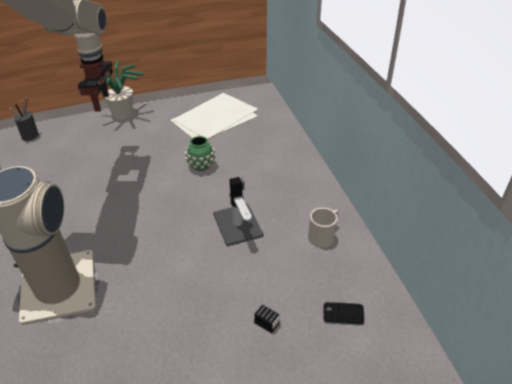

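View pics/top0.png

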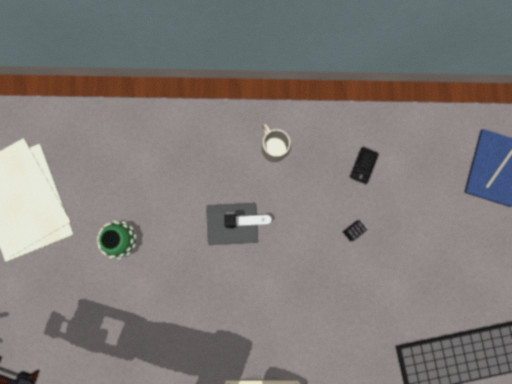

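Side view: pole base around (238,223), handle (236,190), tongue ending near (246,212), light (267,318). Top view: handle (233,220), tongue tip (270,219), light (355,231), mug (276,145), mouse (365,165), vase (116,239). Next I'll take enlarged crops.

Run:
```python
import cv2,numpy as np
s=cv2.imread("pics/side0.png");t=cv2.imread("pics/top0.png")
def c(i,x,y,w,h): return cv2.convertScaleAbs(cv2.resize(i[y:y+h,x:x+w],(400,300),interpolation=cv2.INTER_CUBIC),alpha=1.7,beta=15)
m=np.vstack([np.hstack([c(t,200,185,80,60),c(t,335,216,40,30)]),np.hstack([c(s,200,170,80,60),c(s,247,303,40,30)])])
cv2.imwrite("pics/m0.png",m)
```

```text
(no output)
```

View pics/m0.png

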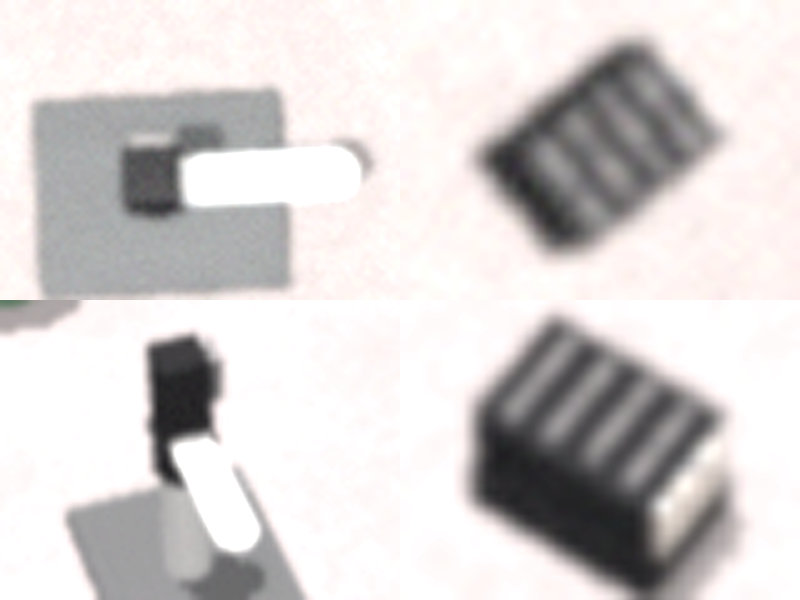

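The crops show the tongue pointing right in the top view (about world -y) and the button on the upper side (world +x). The light's pale panel is at the upper right in the top view. Next I'll turn these pixels into positions.

```bash
cat > h.py <<'E'
from rig import ctrl
import cv2,numpy as np
def ray(n,p):
    c=ctrl.calibration(n);K=np.array(c["K"]);d=cv2.undistortPoints(np.array([[p]],float),K,np.array([c["k1"],0,0,0.]))[0,0]
    T=np.array(c["cam_to_world"]);return T[:3,3],T[:3,:3]@np.array([*d,1])
def plane(n,p,z):
    o,d=ray(n,p);return o+d*(z-o[2])/d[2]
def proj(n,P):
    c=ctrl.calibration(n);T=np.linalg.inv(np.array(c["cam_to_world"]));
    return cv2.projectPoints(np.array([P],float),cv2.Rodrigues(T[:3,:3])[0],T[:3,3],np.array(c["K"]),np.array([c["k1"],0,0,0.]))[0].reshape(2)
def tri(a,b):
    (o,d),(q,e)=ray("top",a),ray("side",b);s=np.linalg.lstsq(np.c_[d,-e],q-o,rcond=None)[0]
    A,B=o+d*s[0],q+e*s[1];return (A+B)/2,np.linalg.norm(A-B)
E
python3 - <<'E'
from h import *
np.set_printoptions(precision=4,suppress=True)
t=cv2.imread("pics/top0.png");s=cv2.imread("pics/side0.png")
def blob(i,lo,hi,x,y,w,h):
    g=i[y:y+h,x:x+w].max(2);m=((g>=lo)&(g<=hi)).astype(np.uint8)
    n,l,st,_=cv2.connectedComponentsWithStats(m);k=1+st[1:,4].argmax();c=cv2.findContours((l==k).astype(np.uint8),0,1)[0][0]+[x,y]
    return c,cv2.minAreaRect(c)
def rep(nm,n,c,r,z):
    P=np.array([plane(n,p,z)[:2] for p in c[:,0].astype(float)],np.float32)
    q=cv2.minAreaRect(P*1000);print(nm,n,r,"-> mm",np.round(q[0],1),np.round(q[1],1),round(q[2],1));
    print(np.round(cv2.boxPoints(q),1).tolist())
for nm,n,i,a,z in[("tongue","top",t,(165,255,230,205,50,30),.13),("tongue","side",s,(165,255,230,190,30,40),.13),("base","top",t,(20,85,200,195,65,55),.012),("light","top",t,(0,75,335,212,40,40),.044),("handle","top",t,(0,48,215,205,30,25),.185)]:
    c,r=blob(i,*a);rep(nm,n,c,r,z)
print("light top corners side")
for p in[(15.7,2),(32.2,11.2),(25,20),(8.2,11)]:print(plane("side",(246.55+p[0],302.55+p[1]),.044))
print("bottom")
for p in[(25.5,29),(7.8,19.2)]:print(plane("side",(246.55+p[0],302.55+p[1]),0))
print("handle top side corners")
for p in[(148,348-300),(192,338-300),(212,365-300),(160,372-300)]:print(plane("side",(199.6+p[0]/5,169.6+p[1]/5),.185))
E
```

```text
tongue top ((254.4335479736328, 219.77178955078125), (9.416114807128906, 33.16778564453125), 87.79740142822266) -> mm [564.   27.4] [25.6 90.2] 2.7
[[549.0, 71.9000015258789], [553.2999877929688, -18.200000762939453], [578.9000244140625, -17.0], [574.5999755859375, 73.0999984741211]]
tongue side ((242.89382934570312, 208.366455078125), (22.7591609954834, 8.276058197021484), 65.55604553222656) -> mm [564.1  29.2] [24.3 88.5] 1.8
[[550.5, 73.0], [553.2999877929688, -15.5], [577.7000122070312, -14.699999809265137], [574.9000244140625, 73.80000305175781]]
base top ((234.0, 219.0), (20.0, 22.0), 90.0) -> mm [573.   86.3] [59.9 65.8] 0.6
[[542.7000122070312, 118.9000015258789], [543.4000244140625, 53.0], [603.2999877929688, 53.70000076293945], [602.5999755859375, 119.5]]
light top ((354.23175048828125, 230.41464233398438), (13.430944442749023, 19.52172088623047), 51.34019470214844) -> mm [ 540.9 -267.2] [38.9 58.2] 38.4
[[507.5, -256.5], [543.7000122070312, -302.1000061035156], [574.2000122070312, -277.8999938964844], [538.0, -232.3000030517578]]
handle top ((230.0, 221.0), (12.0, 10.0), 90.0) -> mm [556.8  91.8] [31.1 25.9] 0.8
[[541.0999755859375, 104.5999984741211], [541.4000244140625, 78.69999694824219], [572.5, 79.0999984741211], [572.2000122070312, 105.0]]
light top corners side
[ 0.5393 -0.2426  0.044 ]
[ 0.5711 -0.2815  0.044 ]
[ 0.5457 -0.301   0.044 ]
[ 0.5132 -0.2633  0.044 ]
bottom
[ 0.5479 -0.3011  0.    ]
[ 0.5128 -0.2597  0.    ]
handle top side corners
[0.5442 0.1015 0.185 ]
[0.5706 0.1029 0.185 ]
[0.5755 0.0765 0.185 ]
[0.5457 0.079  0.185 ]
```

```bash
cat >> h.py <<'E'
from scipy.spatial.transform import Rotation as R
import sys
def go(x,y,z,yaw):
    "shift and turn in tool axes to TCP world pos, tool pointing down, tool y at yaw deg"
    s=ctrl.state();R0=R.from_quat(s["tool_rot"]);a=np.radians(yaw)
    yt=np.array([np.cos(a),np.sin(a),0]);zt=np.array([0,0,-1.]);Rt=R.from_matrix(np.c_[np.cross(yt,zt),yt,zt])
    print("row",np.round(np.r_[R0.inv().apply(np.array([x,y,z])-s["position"]),(R0.inv()*Rt).as_rotvec()],4).tolist())
    y0=R0.as_matrix()[:,1];print("t",round(s["time"],2),"pos",np.round(s["position"],4),"yaw",round(np.degrees(np.arctan2(y0[1],y0[0])),2),"F",np.round(s["force"],1),"w",round(s["width"]*88,1),"ff",s["finger_force"],"j",np.round(s["joint_pos"],2))
if __name__=="__main__": go(*map(float,sys.argv[1:5]))
E
python3 h.py .542 -.271 .40 38.8
```

```text
row [-0.6006, -0.7056, 0.0049, -0.0014, 0.0004, 0.5638]
t 0.1 pos [0.2023 0.5911 0.404 ] yaw 71.1 F [ 1.  -1.3 -0.7] w 88.1 ff 0.0 j [ 1.22  0.42  1.63 -0.    1.09 -0.02]
```

Careful with the scale: turns go in shares of 4 rad. That gives: 0.5638 rad / 4 = 0.141.

```bash
python3 -m pendant '[{"trans":[-0.6006,-0.7056,0.005],"rot":[0,0,0.141]},{"trans":[-0.6006,-0.7056,0.005],"rot":[0,0,0.141]},{"trans":[-0.6006,-0.7056,0.005],"rot":[0,0,0.141]},{"trans":[-0.6006,-0.7056,0.005],"rot":[0,0,0.141]},{"trans":[-0.6006,-0.7056,0.005],"rot":[0,0,0.141]},{"trans":[-0.6006,-0.7056,0.005],"rot":[0,0,0.141]},{"trans":[-0.6006,-0.7056,0.005],"rot":[0,0,0.141]},{"trans":[-0.6006,-0.7056,0.005],"rot":[0,0,0.141]},{"trans":[-0.6006,-0.7056,0.005],"rot":[0,0,0.141]},{"trans":[-0.6006,-0.7056,0.005],"rot":[0,0,0.141]}]' 1.0 50; python3 h.py .542 -.271 .26 38.8
```

```text
time: 1.35
position: [0.4318, 0.0078, 0.4014]
tool_rot: [0.432, 0.902, 0.0, 0.0]
force: [-0.3, 1.0, 1.1]
width: 1.002
finger_force: 0.0
row [-0.2863, -0.0888, 0.1414, 0.0004, 0.0002, -0.0001]
t 1.35 pos [0.4318 0.0078 0.4014] yaw 38.79 F [-0.3  1.   1.1] w 88.2 ff 0.0 j [-0.01  0.14  2.04  0.    0.96 -0.69]
```

```bash
python3 -m pendant '[{"trans":[-0.2863,-0.0888,0.1414]},{"trans":[-0.2863,-0.0888,0.1414]},{"trans":[-0.2863,-0.0888,0.1414]},{"trans":[-0.2863,-0.0888,0.1414]},{"trans":[-0.2863,-0.0888,0.1414]},{"trans":[-0.2863,-0.0888,0.1414]},{"trans":[-0.2863,-0.0888,0.1414]},{"trans":[-0.2863,-0.0888,0.1414]}]' ; python3 h.py .542 -.271 .187 38.8
python3 - <<'E'
import cv2,numpy as np
from rig import ctrl
def c(i,x,y,w,h): return cv2.convertScaleAbs(cv2.resize(i[y:y+h,x:x+w],(400,300),interpolation=cv2.INTER_CUBIC),alpha=1.7,beta=15)
cv2.imwrite("pics/m1.png",np.hstack([c(ctrl.grab_frame("side"),227,280,80,60),c(ctrl.grab_frame("top"),315,200,80,60)]))
E
```

```text
time: 2.35
position: [0.5413, -0.2676, 0.2604]
tool_rot: [0.432, 0.902, 0.0, -0.0]
force: [0.3, -0.1, 0.0]
width: 1.003
finger_force: 0.0
row [-0.0031, -0.0016, 0.0734, -0.0001, -0.0005, 0.0008]
t 2.35 pos [ 0.5413 -0.2676  0.2604] yaw 38.85 F [ 0.3 -0.1  0. ] w 88.2 ff 0.0 j [-0.48  0.58  1.76  0.    0.8  -1.16]
```

View pics/m1.png

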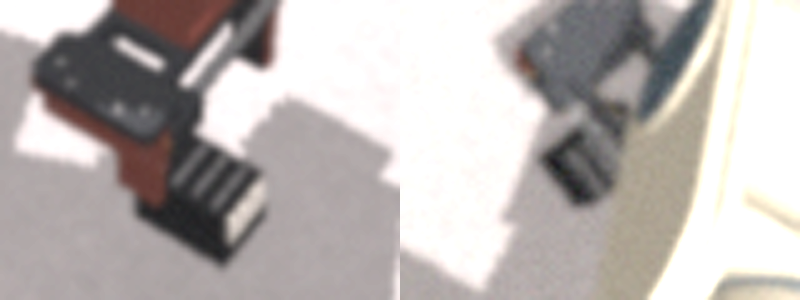

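The fingers straddle the light and line up with its sides. I'll descend and grip.

```bash
python3 -m pendant '[{"trans":[0,0,0.0734]},{"trans":[0,0,0.0734]},{"trans":[0,0,0.0734]},{"trans":[0,0,0.0734]}]' ; python3 -m pendant '[{},{},{},{},{},{},{}]' 0.0 45; python3 h.py .542 -.271 .34 2.3
```

```text
time: 2.95
position: [0.5425, -0.2691, 0.1884]
tool_rot: [0.432, 0.902, -0.0, 0.001]
force: [0.1, -1.1, -0.3]
width: 1.002
finger_force: 0.0
time: 3.82
position: [0.5416, -0.269, 0.1865]
tool_rot: [0.432, 0.902, -0.0, -0.0]
force: [-1.3, -0.1, 0.6]
width: 0.427
finger_force: 45.0
row [-0.0018, -0.001, -0.1535, -0.0002, -0.0001, 0.637]
t 3.83 pos [ 0.5416 -0.269   0.1865] yaw 38.8 F [-1.3 -0.1  0.6] w 37.6 ff 45.00015301275084 j [-0.48  0.7   1.77 -0.    0.67 -1.16]
```

To row units: 0.638 rad / 4 = 0.1595.

```bash
python3 -m pendant '[{"trans":[0,0,-0.06]},{"trans":[0,0,-0.1195],"rot":[0,0,0.0375]},{"trans":[0,0,-0.1195],"rot":[0,0,0.075]},{"trans":[0,0,-0.1195],"rot":[0,0,0.1125]},{"trans":[0,0,-0.1195],"rot":[0,0,0.15]},{"trans":[0,0,-0.1195],"rot":[0,0,0.1595]},{"trans":[0,0,-0.1195],"rot":[0,0,0.1595]},{"trans":[0,0,-0.1195],"rot":[0,0,0.1595]}]' ; python3 h.py .568 -.075 .306 2.25
```

```text
time: 4.82
position: [0.5417, -0.2688, 0.3058]
tool_rot: [0.693, 0.721, -0.0, -0.0]
force: [-0.1, -0.2, -1.7]
width: 0.431
finger_force: 45.0
row [0.1926, 0.0341, -0.0001, -0.0003, -0.0002, 0.0008]
t 4.83 pos [ 0.5417 -0.2688  0.3058] yaw 2.3 F [-0.1 -0.2 -1.7] w 37.9 ff 44.999696016311646 j [-0.48  0.52  1.74  0.    0.88 -0.52]
```

```bash
python3 -m pendant '[{"trans":[0.06,0.0341,0]},{"trans":[0.12,0.0341,0]},{"trans":[0.16,0.0341,0]},{"trans":[0.1926,0.0341,0]},{"trans":[0.1926,0.0341,0]},{"trans":[0.1926,0.0341,0]},{"trans":[0.1926,0.0341,0]}]' ; python3 h.py .568 -.075 .306 2.25
python3 - <<'E'
import cv2,numpy as np
from rig import ctrl
f={n:ctrl.grab_frame(n) for n in("side","top")}
for n in f: cv2.imwrite(f"pics/{n}2.png",f[n])
def c(i,x,y,w,h): return cv2.convertScaleAbs(cv2.resize(i[y:y+h,x:x+w],(400,600),interpolation=cv2.INTER_CUBIC),alpha=1.7,beta=15)
cv2.imwrite("pics/m2.png",np.hstack([c(f["side"],222,180,50,75),c(f["top"],245,185,50,75)]))
E
```

```text
time: 5.7
position: [0.5683, -0.0762, 0.306]
tool_rot: [0.694, 0.72, -0.0, 0.0]
force: [0.7, -0.1, -0.8]
width: 0.428
finger_force: 45.0
row [0.0012, -0.0003, 0.0, 0.0002, 0.0002, -0.0011]
t 5.7 pos [ 0.5683 -0.0762  0.306 ] yaw 2.18 F [ 0.7 -0.1 -0.8] w 37.7 ff 44.99972887337208 j [-0.15  0.48  1.81 -0.    0.85 -0.19]
```

View pics/m2.png

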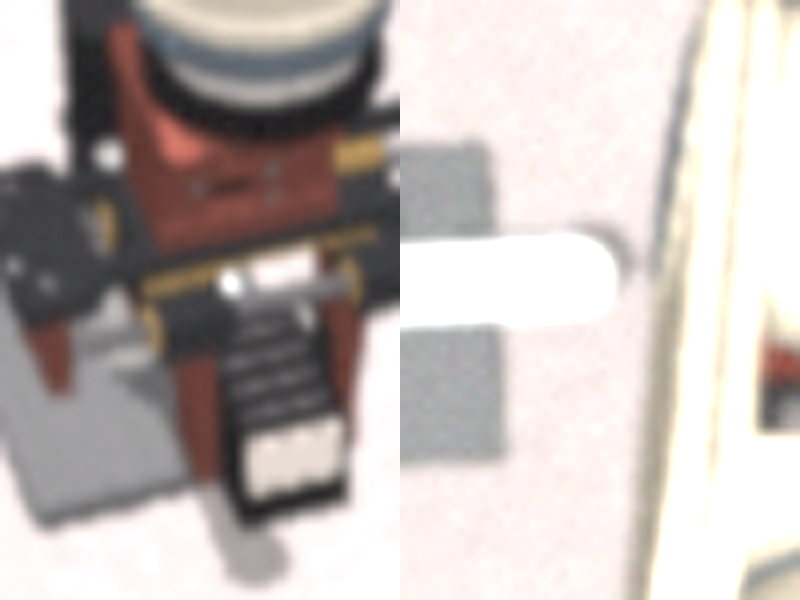

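Side view: the light hangs level in front of the tongue, with the lower corners of its end face near (252.2,245.2) and (265.1,241.7). The top view is blocked by the arm.

Run:
```python
from h import *
np.set_printoptions(precision=4,suppress=True)
a=plane("side",(252.2,245.2),.1195);b=plane("side",(265.1,241.7),.1195);print(a,b,(a+b)/2)
# expected from arm: grasp (.5683,-.0762), yaw -87.8
u=np.array([np.cos(np.radians(-87.8)),np.sin(np.radians(-87.8))]);v=np.array([-u[1],u[0]])
for s in(-19,19):
  P=np.array([.5683,-.0762])+u*.027+v*s/1e3;print(P,proj("side",[*P,.1195]))
# tongue edges subpixel: rows across tongue in initial side & top images
for n,z,L in(("side",.13,[.06,.05,.04,.03,.02,.01,0,-.005]),("top",.13,[.06,.05,.04,.03,.02,.01,0,-.005])):
  g=cv2.imread(f"pics/{n}0.png").astype(np.float32).mean(2);o=[]
  for y in L:
    xs=np.arange(.535,.595,.0005);p=np.array([proj(n,[x,y,z]) for x in xs],np.float32)
    q=cv2.remap(g,p[None,:,0],p[None,:,1],cv2.INTER_LINEAR)[0]
    d=np.gradient(q);k=len(xs)//2;i,j=d[:k].argmax(),k+d[k:].argmin()
    o.append((xs[i],xs[j]))
  o=np.array(o);m=o.mean(1);f=np.polyfit(L,m,1);print(n,np.round(o*1e3,1).tolist(),f,"yaw",np.degrees(np.arctan(f[0])),"x at tip",np.polyval(f,-.017))
```

```text
[ 0.5533 -0.1037  0.1195] [ 0.5898 -0.1015  0.1195] [ 0.5716 -0.1026  0.1195]
[ 0.5504 -0.1039] [251.156  245.5036]
[ 0.5883 -0.1025] [264.6704 242.0587]
side [[549.0, 574.5], [550.0, 574.0], [551.0, 576.5], [552.5, 577.0], [552.5, 577.5], [553.0, 579.0], [555.0, 579.0], [554.5, 579.0]] [-0.0838  0.5668] yaw -4.788899316414713 x at tip 0.5681960048426113
top [[551.0, 574.5], [550.5, 574.5], [550.5, 575.5], [550.5, 578.5], [550.5, 578.5], [553.5, 578.5], [554.0, 578.0], [553.5, 578.5]] [-0.0615  0.566 ] yaw -3.5216305657502134 x at tip 0.5670294592413201
```

Run:
```python
from h import *
np.set_printoptions(precision=4,suppress=True)
# base edges at z=.012: gradient max along scan lines, in world coords, robust fit
def scan(n,fix,val,lo,hi,z,sign):
  g=cv2.GaussianBlur(cv2.imread(f"pics/{n}0.png").astype(np.float32).mean(2),(0,0),.7)
  s=np.arange(lo,hi,.0004)
  P=[(val,t,z) if fix=="x" else (t,val,z) for t in s]
  p=np.array([proj(n,q) for q in P],np.float32)
  q=cv2.remap(g,p[None,:,0],p[None,:,1],cv2.INTER_CUBIC)[0];d=np.gradient(q)*sign
  i=d.argmax();w=np.clip(d[max(0,i-8):i+9],0,None);return (w*s[max(0,i-8):i+9]).sum()/w.sum()
def fit(n,fix,vals,lo,hi,z,sign):
  r=np.array([scan(n,fix,v,lo,hi,z,sign) for v in vals]);f=np.polyfit(vals,r,1)
  k=abs(r-np.polyval(f,vals)); k=k<=2*np.median(k); f=np.polyfit(np.array(vals)[k],r[k],1)
  return f,np.std((r-np.polyval(f,vals))[k])*1e3
Y=np.arange(.03,.155,.005)
for n in("top","side"):
  for lo,hi,sg in((.48,.515,-1),(.6,.64,1)):
    f,e=fit(n,"y",Y,lo,hi,.012,sg);print(n,"base x-edge x@y=.09",np.polyval(f,.09),"yaw",np.degrees(np.arctan(f[0])),e)
for n in("top","side"):
  for lo,hi,sg in((.0,.035,-1),(.145,.19,1)):
    f,e=fit(n,"x",np.arange(.515,.61,.005),lo,hi,.012,sg);print(n,"base y-edge y@x=.56",np.polyval(f,.56),"yaw",-np.degrees(np.arctan(f[0])),e)
Y=np.arange(-.002,.064,.003)
for n in("top","side"):
  for lo,hi,sg in((.535,.562,1),(.567,.595,-1)):
    f,e=fit(n,"y",Y,lo,hi,.13,sg);print(n,"tongue edge x@-.017",np.polyval(f,-.017),"@.06",np.polyval(f,.06),"yaw",np.degrees(np.arctan(f[0])),e)
  print("tip y",[scan(n,"x",x,-.035,0,.13,1) for x in(.564,.567,.57)])
```

```text
Traceback (most recent call last):
  File "h.py", line 9, in proj
    c=ctrl.calibration(n);T=np.linalg.inv(np.array(c["cam_to_world"]));
ValueError: time passes only in moves, steps and waits
```

```bash
sed -i 's/^import cv2,numpy as np/import cv2,numpy as np\nCAL={n:ctrl.calibration(n) for n in("side","top")}/; s/c=ctrl.calibration(n)/c=CAL[n]/' h.py
cat > e.py <<'E'
from h import *
np.set_printoptions(precision=4,suppress=True)
def scan(n,fix,val,lo,hi,z,sign):
  g=cv2.GaussianBlur(cv2.imread(f"pics/{n}0.png").astype(np.float32).mean(2),(0,0),.7)
  s=np.arange(lo,hi,.0004)
  P=[(val,t,z) if fix=="x" else (t,val,z) for t in s]
  p=np.array([proj(n,q) for q in P],np.float32)
  q=cv2.remap(g,p[None,:,0],p[None,:,1],cv2.INTER_CUBIC)[0];d=np.gradient(q)*sign
  i=d.argmax();w=np.clip(d[max(0,i-8):i+9],0,None);return (w*s[max(0,i-8):i+9]).sum()/w.sum()
def fit(n,fix,vals,lo,hi,z,sign):
  r=np.array([scan(n,fix,v,lo,hi,z,sign) for v in vals]);f=np.polyfit(vals,r,1)
  k=abs(r-np.polyval(f,vals)); k=k<=2*np.median(k); f=np.polyfit(np.array(vals)[k],r[k],1)
  return f,np.std((r-np.polyval(f,vals))[k])*1e3
Y=np.arange(.03,.155,.005)
for n in("top","side"):
  for lo,hi,sg in((.48,.515,-1),(.6,.64,1)):
    f,e=fit(n,"y",Y,lo,hi,.012,sg);print(n,"base x-edge x@y=.09",np.polyval(f,.09),"yaw",np.degrees(np.arctan(f[0])),e)
for n in("top","side"):
  for lo,hi,sg in((.0,.035,-1),(.145,.19,1)):
    f,e=fit(n,"x",np.arange(.515,.61,.005),lo,hi,.012,-sg if 0 else sg);print(n,"base y-edge y@x=.56",np.polyval(f,.56),"yaw",-np.degrees(np.arctan(f[0])),e)
Y=np.arange(-.002,.064,.003)
for n in("top","side"):
  for lo,hi,sg in((.535,.562,1),(.567,.595,-1)):
    f,e=fit(n,"y",Y,lo,hi,.13,sg);print(n,"tongue edge x@-.017",np.polyval(f,-.017),"@.06",np.polyval(f,.06),"yaw",np.degrees(np.arctan(f[0])),e)
  print("tip y",[scan(n,"x",x,-.035,0,.13,1) for x in(.564,.567,.57)])
E
python3 e.py
```

```text
top base x-edge x@y=.09 0.4992115104076169 yaw -3.426702397191822 0.34329509572034655
top base x-edge x@y=.09 0.6207707834105243 yaw -3.913136819241944 0.3471496140539539
side base x-edge x@y=.09 0.4977859944765866 yaw -3.4105124449157755 0.49695981414081936
side base x-edge x@y=.09 0.6195931071737198 yaw -2.1254168253897765 0.6851235995813213
top base y-edge y@x=.56 0.01615303281430322 yaw -3.1115095950471443 0.7380094499515119
top base y-edge y@x=.56 0.16789379310550712 yaw -3.590841654871443 0.6717494256014589
side base y-edge y@x=.56 0.009637520106178802 yaw -2.91762973725531 0.6415865181106866
side base y-edge y@x=.56 0.1717040436189748 yaw -12.281278846621488 2.2266445741544514
top tongue edge x@-.017 0.5543113118492502 @.06 0.5491635188993788 yaw -3.8247865082218437 0.3810552813719203
top tongue edge x@-.017 0.5780432829317519 @.06 0.576084369007916 yaw -1.4573155285012136 0.12520319168779329
tip y [np.float64(-0.017202384658213294), np.float64(-0.017316855942253333), np.float64(-0.017220251534176625)]
side tongue edge x@-.017 0.5550756702651243 @.06 0.5489467033399225 yaw -4.550975630344671 0.5359088396185405
side tongue edge x@-.017 0.5798264961598082 @.06 0.5744799559215386 yaw -3.971990910998303 0.43514720965649334
tip y [np.float64(-0.015570420857372825), np.float64(-0.01586895827447465), np.float64(-0.01348119966604754)]
```

To row units: -0.02 rad / 4 = -0.005.

```bash
python3 h.py .5696 -.075 .306 3.4; python3 -m pendant '[{"trans":[0,0.0013,0],"rot":[0,0,-0.005]},{"trans":[0,0.0013,0],"rot":[0,0,-0.005]},{"trans":[0,0.0013,0],"rot":[0,0,-0.005]}]'; python3 h.py .5672 -.034 .306 3.4
```

```text
row [0.0011, 0.0014, -0.0, 0.0, 0.0001, -0.0215]
t 5.8 pos [ 0.5683 -0.0761  0.306 ] yaw 2.17 F [-0.4  0.1 -1.4] w 38.0 ff 44.99980324879289 j [-0.15  0.48  1.81 -0.    0.85 -0.19]
time: 6.18
position: [0.5695, -0.0752, 0.306]
tool_rot: [0.686, 0.728, -0.0, -0.0]
force: [-1.2, 0.0, -2.3]
width: 0.43
finger_force: 45.0
row [0.0412, 0.0001, -0.0, -0.0, 0.0, -0.0003]
t 6.17 pos [ 0.5695 -0.0752  0.306 ] yaw 3.38 F [-1.2  0.  -2.3] w 37.9 ff 44.999738205224276 j [-0.15  0.48  1.81 -0.    0.85 -0.21]
```

```bash
python3 -m pendant '[{"trans":[0.01,0,0]},{"trans":[0.02,0,0]},{"trans":[0.026,0,0]},{"trans":[0.03,0,0]},{"trans":[0.034,0,0]},{"trans":[0.037,0,0]},{"trans":[0.04,0,0]},{"trans":[0.04,0,0]}]'; python3 h.py .5672 -.034 .306 3.4; python3 -c "
from rig import ctrl;print(ctrl.state()['torque'])"
```

```text
time: 7.18
position: [0.5672, -0.0351, 0.306]
tool_rot: [0.686, 0.728, -0.0, -0.0]
force: [0.2, -0.3, -1.4]
width: 0.43
finger_force: 45.0
row [0.001, 0.0001, -0.0, -0.0001, 0.0, -0.0]
t 7.17 pos [ 0.5672 -0.0351  0.306 ] yaw 3.4 F [ 0.2 -0.3 -1.4] w 37.8 ff 44.999616779387 j [-0.08  0.47  1.82 -0.    0.84 -0.14]
[-0.03286681  0.05592301 -0.02955398]
```

```bash
python3 -m pendant '[{"trans":[0.004,0,0]},{"trans":[0.008,0,0]},{"trans":[0.012,0,0]},{"trans":[0.016,0,0]},{"trans":[0.02,0,0]},{"trans":[0.024,0,0]}]'; python3 -m pendant '[{"trans":[0.003,0,0]},{"trans":[0.006,0,0]},{"trans":[0.008,0,0]},{"trans":[0.008,0,0]}]'; python3 h.py .5648 .005 .306 3.4
```

```text
time: 7.92
position: [0.5659, -0.011, 0.3062]
tool_rot: [0.686, 0.728, 0.0, 0.0]
force: [-0.2, -2.1, 3.1]
width: 0.43
finger_force: 45.0
time: 8.43
position: [0.5652, -0.0029, 0.306]
tool_rot: [0.686, 0.728, 0.0, -0.0]
force: [0.2, -0.1, 1.6]
width: 0.428
finger_force: 45.0
row [0.008, 0.0, -0.0, -0.0001, -0.0004, -0.0001]
t 8.43 pos [ 0.5652 -0.0029  0.306 ] yaw 3.39 F [ 0.2 -0.1  1.6] w 37.7 ff 45.0004422212416 j [-0.03  0.47  1.83  0.    0.84 -0.09]
```

Sliding freely. I'll push in small steps and watch the force for the detent and the end stop.

```bash
for i in 1; do python3 -m pendant '[{"trans":[0.002,0,0]},{"trans":[0.003,0,0]},{"trans":[0.003,0,0]}]'|grep -E 'pos|force'; python3 -m pendant '[{"trans":[0.002,0,0]},{"trans":[0.003,0,0]},{"trans":[0.003,0,0]}]'|grep -E 'pos|force';python3 -m pendant '[{"trans":[0.002,0,0]},{"trans":[0.002,0,0]}]'|grep -E 'pos|force'; done
```

```text
position: [0.5651, -0.0001, 0.306]
force: [0.0, -0.3, 1.9]
finger_force: 45.0
position: [0.5649, 0.003, 0.3059]
force: [0.3, 0.7, 1.1]
finger_force: 45.0
position: [0.5646, 0.005, 0.3057]
force: [0.8, 0.8, -0.3]
finger_force: 45.0
```

```bash
for i in 1; do python3 -m pendant '[{"trans":[0.001,0,0]},{"trans":[0.001,0,0]}]'|grep -E 'pos|^force'; python3 -m pendant '[{"trans":[0.001,0,0]},{"trans":[0.001,0,0]}]'|grep -E 'pos|^force';python3 -m pendant '[{"trans":[0.001,0,0]},{"trans":[0.001,0,0]}]'|grep -E 'pos|^force'; done
```

```text
position: [0.5646, 0.0058, 0.3058]
force: [0.4, -0.1, -0.8]
position: [0.5647, 0.0068, 0.306]
force: [1.2, -0.4, -1.8]
position: [0.5646, 0.0078, 0.306]
force: [-0.4, -0.2, -2.3]
```

Run:
```python
import cv2,numpy as np
from rig import ctrl
f={n:ctrl.grab_frame(n) for n in("side","top")}
for n in f: cv2.imwrite(f"pics/{n}3.png",f[n])
def c(i,x,y,w,h): return cv2.convertScaleAbs(cv2.resize(i[y:y+h,x:x+w],(400,600),interpolation=cv2.INTER_CUBIC),alpha=1.7,beta=15)
cv2.imwrite("pics/m3.png",np.hstack([c(f["side"],222,165,50,75),c(f["top"],220,185,50,75)]))
```

```text
(no output)
```

View pics/m3.png

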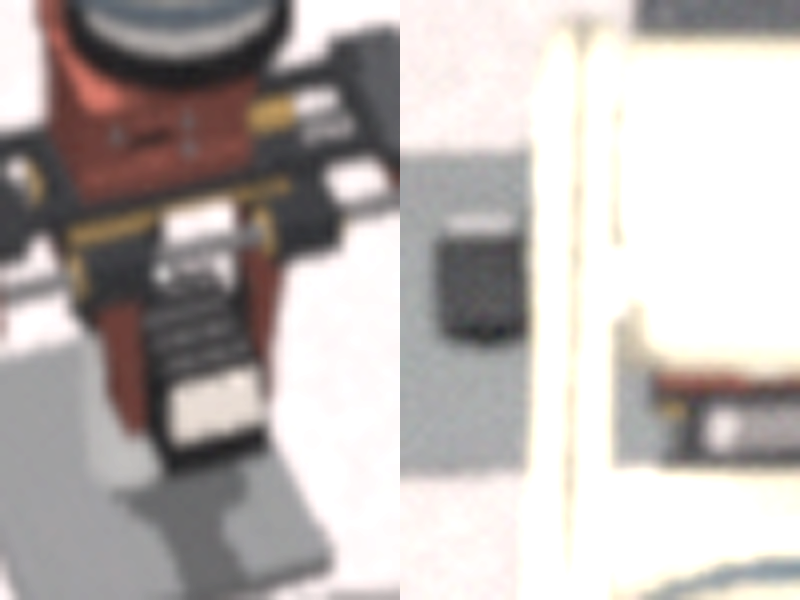

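The light sits over the tongue, and no white tip sticks out past its panel. I'll keep pushing in 1 mm steps.

```bash
for i in 1; do python3 -m pendant '[{"trans":[0.001,0,0]},{"trans":[0.001,0,0]}]'|grep -E 'pos|^force'; python3 -m pendant '[{"trans":[0.001,0,0]},{"trans":[0.001,0,0]}]'|grep -E 'pos|^force';python3 -m pendant '[{"trans":[0.001,0,0]},{"trans":[0.001,0,0]}]'|grep -E 'pos|^force'; done
```

```text
position: [0.5646, 0.0084, 0.306]
force: [-0.0, -5.2, -1.1]
position: [0.5646, 0.0088, 0.306]
force: [0.5, -10.2, -2.1]
position: [0.5646, 0.0091, 0.306]
force: [0.1, -14.2, -3.1]
```

```bash
for i in 1; do python3 -m pendant '[{"trans":[0.001,0,0]},{"trans":[0.001,0,0]}]'|grep -E 'pos|^force'; python3 -m pendant '[{"trans":[0.001,0,0]},{"trans":[0.001,0,0]}]'|grep -E 'pos|^force';python3 -m pendant '[{"trans":[0.001,0,0]},{"trans":[0.001,0,0]}]'|grep -E 'pos|^force'; done
```

```text
position: [0.5645, 0.0095, 0.3059]
force: [1.1, -18.7, -2.8]
position: [0.5645, 0.0099, 0.3059]
force: [1.1, -22.8, -3.9]
position: [0.5645, 0.0102, 0.3059]
force: [1.8, -27.3, -4.3]
```

```bash
for i in 1; do python3 -m pendant '[{"trans":[-0.002,0,0]},{"trans":[-0.003,0,0]},{"trans":[-0.003,0,0]}]'|grep -E 'pos|^force'; python3 -m pendant '[{"trans":[-0.002,0,0]},{"trans":[-0.003,0,0]},{"trans":[-0.003,0,0]}]'|grep -E 'pos|^force';python3 -m pendant '[{"trans":[-0.001,0,0]},{"trans":[-0.001,0,0]}]'|grep -E 'pos|^force'; done
```

```text
position: [0.5646, 0.0091, 0.306]
force: [1.1, -13.5, -2.5]
position: [0.5646, 0.008, 0.306]
force: [-0.3, -1.5, -2.2]
position: [0.5647, 0.007, 0.306]
force: [-0.0, -0.8, -0.7]
```

```bash
for i in 1; do python3 -m pendant '[{"trans":[-0.001,0,0]},{"trans":[-0.001,0,0]}]'|grep -E 'pos|^force'; python3 -m pendant '[{"trans":[-0.001,0,0]},{"trans":[-0.001,0,0]}]'|grep -E 'pos|^force';python3 -m pendant '[{"trans":[-0.001,0,0]},{"trans":[-0.001,0,0]}]'|grep -E 'pos|^force'; done
```

```text
position: [0.5647, 0.0058, 0.306]
force: [-0.3, 0.5, -2.6]
position: [0.5648, 0.0047, 0.306]
force: [-0.4, -0.4, -2.1]
position: [0.5649, 0.0038, 0.3061]
force: [-0.7, -0.4, -0.9]
```

```bash
cat > st.py <<'E'
from rig import ctrl
import numpy as np
s=ctrl.state();print(round(s["time"],2),"p",np.round(s["position"]*1e3,2),"F",np.round(s["force"],1),"T",np.round(s["torque"],2),"w",round(s["width"]*88,1))
E
python3 st.py; python3 -m pendant '[{"trans":[0.002,0,0]},{"trans":[0.004,0,0]},{"trans":[0.004,0,0]}]' - 60 >/dev/null;python3 st.py;python3 -m pendant '[{"trans":[0.002,0,0]},{"trans":[0.003,0,0]},{"trans":[0.003,0,0]}]'  >/dev/null;python3 st.py;python3 -m pendant '[{"trans":[0.002,0,0]},{"trans":[0.003,0,0]},{"trans":[0.003,0,0]}]'  >/dev/null;python3 st.py
```

```text
13.53 p [564.91   3.77 306.08] F [-0.7 -0.4 -0.9] T [-0.01  0.09  0.  ] w 37.8
13.9 p [564.62   7.94 305.99] F [ 0.2  0.  -1.1] T [-0.04  0.11 -0.04] w 37.4
14.28 p [564.5    9.17 305.88] F [  0.6 -12.3  -2.9] T [-2.3  -0.07 -0.05] w 37.6
14.65 p [564.42  10.24 305.8 ] F [  1.2 -27.   -3.7] T [-4.7  -0.24 -0.  ] w 37.7
```

```bash
python3 -m pendant '[{"trans":[0.001,0,0]},{"trans":[0.002,0,0]},{"trans":[0.002,0,0]}]' >/dev/null;python3 st.py;python3 -m pendant '[{"trans":[0.001,0,-0.0005]},{"trans":[0.001,0,-0.001]},{"trans":[0.001,0,-0.001]}]'  >/dev/null;python3 st.py;python3 -m pendant '[{"trans":[0,0,0.001]},{"trans":[0,0,0.002]},{"trans":[0,0,0.002]}]'  >/dev/null;python3 st.py
```

```text
15.03 p [564.39  10.94 305.73] F [  2.3 -35.9  -4. ] T [-6.32 -0.28 -0.02] w 37.6
15.4 p [564.39  11.3  306.7 ] F [  1.9 -40.   -4.9] T [-7.03 -0.36  0.01] w 37.7
15.78 p [564.45  11.28 305.52] F [  0.3 -39.3   2.2] T [-7.24  0.15 -0.09] w 37.6
```

```bash
python3 -m pendant '[{"trans":[-0.004,0,-0.0005]},{"trans":[-0.009,0,-0.0005]},{"trans":[-0.014,0,-0.0005]},{"trans":[-0.014,0,-0.0005]}]' >/dev/null;python3 st.py
python3 -m pendant '[{"trans":[-0.0015,0,0]}]' >/dev/null;python3 st.py
python3 -m pendant '[{"trans":[-0.0015,0,0]}]' >/dev/null;python3 st.py
python3 -m pendant '[{"trans":[-0.0015,0,0]}]' >/dev/null;python3 st.py
python3 -m pendant '[{"trans":[-0.0015,0,0]}]' >/dev/null;python3 st.py
python3 -m pendant '[{"trans":[-0.0015,0,0]}]' >/dev/null;python3 st.py
python3 -m pendant '[{"trans":[-0.0015,0,0]}]' >/dev/null;python3 st.py
python3 -m pendant '[{"trans":[-0.0015,0,0]}]' >/dev/null;python3 st.py
python3 -m pendant '[{"trans":[-0.0015,0,0]}]' >/dev/null;python3 st.py
```

```text
16.27 p [565.11   2.81 305.77] F [-0.2 -0.5  1.5] T [-0.17  0.08  0.03] w 37.9
16.4 p [565.17   1.83 305.75] F [0.8 3.6 1.5] T [0.54 0.09 0.04] w 37.7
16.52 p [5.6521e+02 2.8000e-01 3.0569e+02] F [-0.9  1.7  2.1] T [ 0.34  0.03 -0.  ] w 38.1
16.65 p [565.28  -1.48 305.64] F [0.2 2.7 2.8] T [ 0.3   0.08 -0.05] w 37.9
16.77 p [565.34  -3.19 305.57] F [1.2 2.1 1.5] T [0.42 0.03 0.01] w 37.7
16.9 p [565.4   -4.79 305.55] F [-0.3  3.2  3.2] T [ 0.38  0.07 -0.03] w 37.7
17.02 p [565.48  -6.35 305.52] F [-0.1  2.3  2.2] T [0.4  0.1  0.07] w 37.7
17.15 p [565.55  -7.83 305.5 ] F [-0.1  2.   2.8] T [0.36 0.08 0.03] w 37.6
17.27 p [565.64  -9.35 305.52] F [-0.6  2.5  3.1] T [ 0.38  0.04 -0.02] w 37.4
```

The pull-back shows the ball riding on the pocket's ceiling (about 3 N upward) until y≈2 mm, then dropping into its recess. The hard stop is at y≈8 mm, so I had reached home. I'll reinsert it to that stop.

```bash
python3 -m pendant '[{"trans":[0.004,0,0]},{"trans":[0.008,0,0]},{"trans":[0.012,0,0]},{"trans":[0.016,0,0]},{"trans":[0.019,0,0]},{"trans":[0.021,0,0]},{"trans":[0.022,0,0]},{"trans":[0.022,0,0]}]' >/dev/null;python3 st.py
```

```text
18.27 p [564.2    9.96 304.97] F [  1.3 -23.7  -2.7] T [-4.2  -0.13 -0.06] w 37.4
```

```bash
python3 -m pendant '[{"trans":[-0.002,0,0]},{"trans":[-0.0035,0,0]},{"trans":[-0.0035,0,0]}]' >/dev/null;python3 st.py; python3 -m pendant '[{},{},{},{}]' 0.8 >/dev/null;python3 st.py; python3 -m pendant '[{"trans":[0,0,-0.04]},{"trans":[0,0,-0.09]},{"trans":[0,0,-0.12]},{"trans":[0,0,-0.12]}]' >/dev/null;python3 st.py; python3 h.py .5605 .093 .42 3.4
```

```text
18.65 p [564.31   8.59 305.09] F [-0.2 -7.7 -1.2] T [-1.42 -0.   -0.04] w 37.7
19.15 p [564.55   9.48 305.55] F [0.5 0.4 0.4] T [-0.11  0.03  0.02] w 70.0
19.65 p [565.11   9.34 428.09] F [0.2 0.1 0.2] T [-0.04  0.08 -0.  ] w 70.1
row [0.0838, 0.0003, 0.0081, 0.0053, 0.0003, -0.0001]
t 19.65 pos [0.5651 0.0093 0.4281] yaw 3.4 F [0.2 0.1 0.2] w 70.1 ff 0.0 j [-0.    0.31  1.74  0.    1.08 -0.06]
```

Careful with the scale: turns go in shares of 4 rad. That gives: 0.0053 rad / 4 = 0.0013.

```bash
python3 -m pendant '[{"trans":[0.05,0.0003,0.008],"rot":[0.0013,0,0]},{"trans":[0.0838,0.0003,0.008],"rot":[0.0013,0,0]},{"trans":[0.0838,0.0003,0.008],"rot":[0.0013,0,0]},{"trans":[0.0838,0.0003,0.008],"rot":[0.0013,0,0]},{"trans":[0.0838,0.0003,0.008],"rot":[0.0013,0,0]}]' >/dev/null; python3 h.py .5603 .093 .328 3.4
python3 - <<'E'
import cv2,numpy as np
from rig import ctrl
f={n:ctrl.grab_frame(n) for n in("side","top")}
for n in f: cv2.imwrite(f"pics/{n}4.png",f[n])
def c(i,x,y,w,h): return cv2.convertScaleAbs(cv2.resize(i[y:y+h,x:x+w],(400,600),interpolation=cv2.INTER_CUBIC),alpha=1.7,beta=15)
cv2.imwrite("pics/m4.png",np.hstack([c(f["side"],218,165,50,75),c(f["top"],225,185,50,75)]))
E
```

```text
row [0.001, 0.001, 0.0891, -0.0059, 0.0003, -0.0012]
t 20.27 pos [0.5599 0.092  0.4171] yaw 3.33 F [-0.7 -0.   0.2] w 70.3 ff 0.0 j [0.14 0.33 1.75 0.   1.07 0.08]
```

View pics/m4.png

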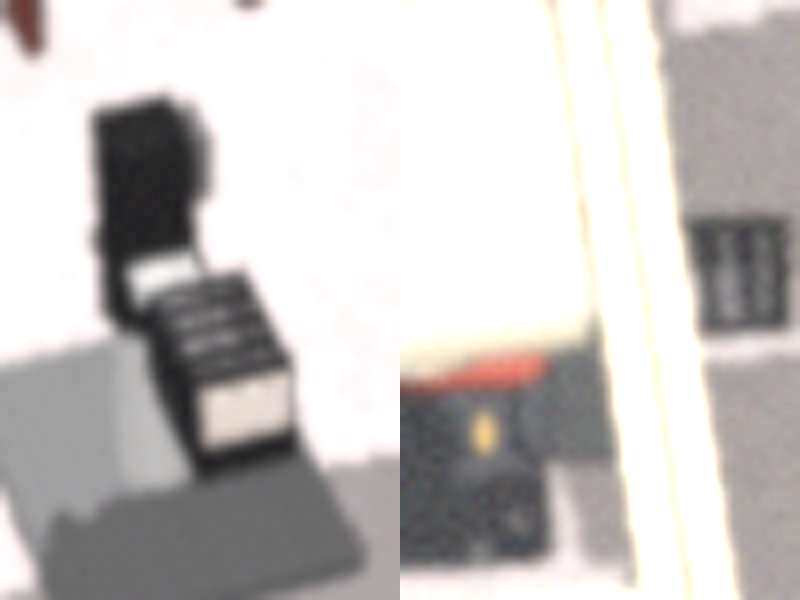

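The light is level on the tongue and close to the handle, with about 17 px of tongue root showing at this zoom. I'll check its end position and lower onto the handle.

```bash
python3 - <<'E'
from h import *
print("light end",plane("top",(225+390/8-.44,185+270/8-.44),.1635),"side face bottom",plane("side",(218+195/8-.44,165+472/8-.44),.119),plane("side",(218+297/8-.44,165+450/8-.44),.119))
E
python3 -m pendant '[{"trans":[0.001,0.001,0.04],"rot":[-0.0014,0,0]},{"trans":[0.001,0.001,0.07],"rot":[-0.0014,0,0]},{"trans":[0.001,0.001,0.089],"rot":[-0.0014,0,0]},{"trans":[0.001,0.001,0.089],"rot":[-0.0014,0,0]},{"trans":[0.001,0.001,0.089],"rot":[-0.0014,0,0]}]' >/dev/null; python3 h.py .5603 .093 .328 3.4
```

```text
light end [ 0.56625359 -0.02171425  0.1635    ] side face bottom [ 0.54819373 -0.01775155  0.119     ] [ 0.58519843 -0.01757681  0.119     ]
row [-0.0007, -0.0005, 0.0013, 0.0013, -0.0001, -0.0007]
t 21.0 pos [0.5608 0.0937 0.3293] yaw 3.36 F [ 0.5 -0.5  0.1] w 70.4 ff 0.0 j [ 0.14  0.44  1.81 -0.    0.89  0.09]
```

```bash
python3 -m pendant '[{"trans":[0,0,0.001]},{"trans":[0,0,0.001]},{"trans":[0,0,0.001]},{"trans":[0,0,0.001]},{"trans":[0,0,0.001]},{"trans":[0,0,0.001]}]' 0 45; python3 st.py
```

```text
time: 21.75
position: [0.5599, 0.094, 0.3278]
tool_rot: [0.686, 0.728, -0.0, -0.0]
force: [-4.0, 0.4, 5.3]
width: 0.361
finger_force: 45.0
21.75 p [559.87  94.01 327.85] F [-4.   0.4  5.3] T [-0.08  0.28  0.23] w 31.8
```

```bash
python3 -m pendant '[{"trans":[0,0,-0.005]},{"trans":[0,0,-0.015]},{"trans":[0,0,-0.025]},{"trans":[0,0,-0.035]},{"trans":[0,0,-0.045]},{"trans":[0,0,-0.055]},{"trans":[0,0,-0.055]}]' >/dev/null; python3 st.py
python3 -m pendant '[{"trans":[0,0,-0.01]},{"trans":[0,0,-0.02]},{"trans":[0,0,-0.03]},{"trans":[0,0,-0.04]},{"trans":[0,0,-0.05]},{"trans":[0,0,-0.058]},{"trans":[0,0,-0.062]},{"trans":[0,0,-0.062]}]' >/dev/null; python3 st.py
```

```text
22.62 p [559.84  93.97 383.48] F [-4.9  0.7 -4.3] T [0.09 0.49 0.35] w 31.6
23.62 p [559.85  93.95 445.58] F [-6.5  0.1 -4.7] T [0.09 0.62 0.3 ] w 32.0
```

```bash
python3 -m pendant '[{"trans":[0,0,-0.002]},{"trans":[0,0,-0.003]},{"trans":[0,0,-0.003]}]' >/dev/null; python3 st.py
python3 -m pendant '[{"trans":[0,0,-0.001]},{"trans":[0,0,-0.002]},{"trans":[0,0,-0.002]}]' >/dev/null; python3 st.py
```

```text
24.0 p [559.9   93.96 447.92] F [-4.6  1.1 -6.4] T [0.22 0.47 0.33] w 31.6
24.38 p [560.03  93.97 448.  ] F [ -1.2   1.2 -24.6] T [ 0.36 -0.77  0.25] w 32.0
```

The arm met the hard stop after a rise of 120 mm (force -24.6 N). I'll look once more before handing in.

```bash
python3 - <<'E'
import cv2,numpy as np
from rig import ctrl
f={n:ctrl.grab_frame(n) for n in("side","top")}
c=lambda i,x,y,w,h,W,H:cv2.convertScaleAbs(cv2.resize(i[y:y+h,x:x+w],(W,H),interpolation=cv2.INTER_CUBIC),alpha=1.6,beta=15)
cv2.imwrite("pics/m5.png",np.hstack([c(f["side"],190,100,100,150,400,600),np.vstack([c(f["side"],150,110,240,230,400,300),c(f["top"],80,100,320,180,400,300)])]))
E
python3 st.py
```

```text
24.48 p [560.02  93.97 447.98] F [ -1.    1.5 -25.4] T [ 0.3  -0.81  0.22] w 32.0
```

View pics/m5.png

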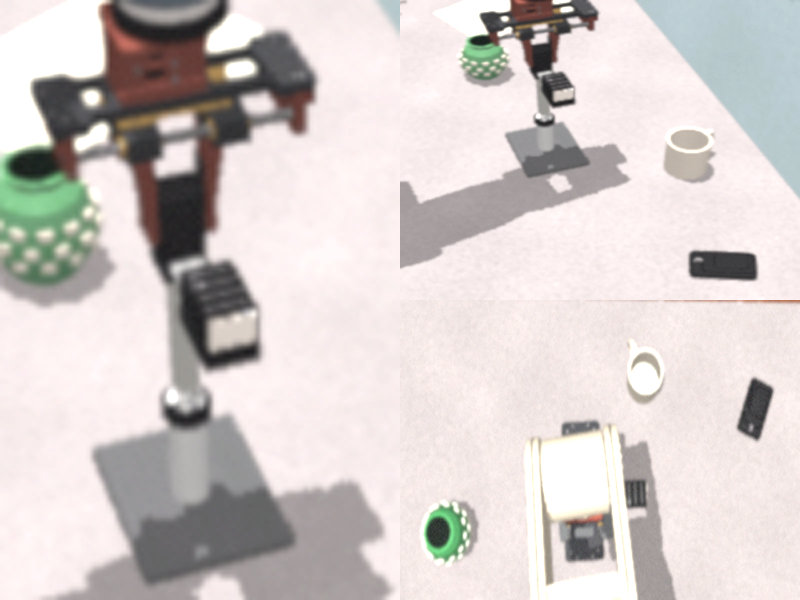

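The mast is fully up with the light on its tongue, the handle is gripped with the button in, and the mug, mouse and vase are where they were.

```bash
python3 -c "
from rig import ctrl;print(ctrl.hand_in())"
```

```text
the job is handed in; nothing more can be done
None
```

I handed the job in at about 24.5 s: the light is on the tongue against its end stop, the mast is at its second stop after a 120 mm rise, and the handle is held with the button squeezed in. The click itself I inferred from the force readings, which never showed the 12 N peak.

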